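# Eject a plaster case mould and add it to the column

### The arm

A 6-joint arm with a two-finger parallel gripper is mounted at the origin on the work surface. World frame = base frame: x ahead of the robot, y to its left, z up, the work surface at z = 0. Lengths are in m, angles in rad, forces in N, time in s.
With the tool pointing down it reaches from about 0.35 to 0.975 m from the base axis. Payload 7.1 kg.
Tool frame: the origin (TCP) lies on the centre line of the jaws, within the pads' length; the fingertips stand 19 mm ahead of it and the grasp point (between the pads) is the TCP; z points along the fingers, y is the line along which they close (so a half turn about z gives the same grasp; the last joint's range is limited). The gripper opens to 88 mm and grips with 3 to 60 N. Pads are 20 mm wide; open, the fingers measure 115 mm over their backs; the gripper's body (75 mm by 178 mm) begins 61 mm behind the grasp point.
Start: joints at [1.298, 0.423, 1.63, -0, 1.089, -0.019], TCP at [0.157, 0.605, 0.242] pointing down, gripper open.
Joint ranges: [-3, 3], [-0.9, 2.11], [0.09, 2.58], [-1.31, 4.45], [0.11, 2.69], [-2.54, 2.54]. Speed limits (rad/s): [2.39, 2.39, 3.01, 3.14, 3.14, 3.14].

### API

Orientations are given as a 3x3 rotation matrix whose columns are the frame's x, y, z axes.
In Python, from plant import sense, snapshot, job_done gives the robot as it stands. The module is installed in compiled form; this text tells all that it offers.
- The arm moves only by the tool arm_command, never from a script. Its argument "steps" is a list of rows, each a list of 6 numbers: the shift along the tool's x, y, z normalised to -1 to 1, where 1 is 1 m, then the turn, a rotation vector about the tool's x, y, z normalised to -1 to 1, where 1 is 2 rad. In form: [[tx, ty, tz, ax, ay, az], ...]. A call has 1 to 5 rows; each row is the pose to reach, as a shift and turn from the pose commanded when the call began, along the tool's axes at that moment; what a row does not reach only later rows make up. A row lasts 1/10 s, in which the tool goes at most 50 mm and 8.59 degrees, less where a joint would pass 70% of its speed; a pose out of reach is approached as far as the arm can. A call with a number of a shift or a turn outside -1 to 1 is refused whole. A call with a gripper value outside its range is refused whole. "hand" is the opening, from -1 (shut) to 1 (fully open), set as the call begins (left out, the last holds). The fingers move at their own pace and stop on an object; "grip_force" is the grip in N (left out, the last holds). Time passes only in rows, so rows that repeat a pose let the fingers close. It gives the time, the measured TCP pose, the force, the opening and the grip force at its end, in the units of the state.
- sense(): the state, without advancing time (a new reading comes with each control period).
- snapshot(name): name is "side" or "top"; returns a dict with "frame" (420x560x3 uint8, red, green, blue), "depth" (420x560 float32, m along the optical axis (not along the pixel's ray), 0 where there is no reading), "camera_matrix" (3x3 intrinsics, pixels), "camera_from_world" (4x4, takes a point from world to camera coordinates). Camera axes: x right, y down, z forward; pixel columns grow to the right and rows downward; lengths in m; the calibration is good to about 2 mm. A picture is of the moment at which its call begins.
- job_done(): hands the job in; it is judged then, once.
The state is a dict: "time_s": time; "joint_positions": joint angles; "joint_velocities": joint speeds; "effort": joint torques, N m; "ee_pos": TCP position; "ee_rot": TCP orientation; "ft_force": force on the tool from outside, world axes, zero at the start; "moment": the same for the moment, N m; "width": opening from 0.0 (shut) to 1.0 (fully open); "grip_force": force on a finger pad.
Only numpy, scipy, OpenCV 4.12 (cv2) and the standard library are available. Lean on these libraries where they do the work, as an engineer would, in place of code of your own. Each camera call takes 0.05 s, during which the arm holds its last target. There are 200 camera calls.

### The job

Press the black plunger head of the ejector stand straight down to its stop, without ramming it, so that the closed plaster mould sunk in the chuck is raised all the way; then lift that mould out and set it gently and squarely on top of the column of two on the plywood bat. Do not shift the column, and leave the small cup beside it and the brass tube cutter on the stand undisturbed.

Things in the scene. Friction and masses are not known exactly. Their poses are not given: they have to be found in the camera images.
- press: Grey iron ejector stand, fixed to the table (in a different place each time). Base plate 150 x 290 x 8 mm (x, y, z). At y = -65 mm a chuck block 134 x 110 mm, top 51 mm above the table, with a 104 x 64 mm pocket holding the mould; at y = +75 mm a tower 60 x 50 mm, 50 mm high, with the plunger. Origin: centre of the underside, z up.
- plunger_axis (a point): On the plunger's vertical axis, 50 mm above the table (tower top). The head, a round black mushroom 44 mm across, 14 mm thick on a 12 mm rod, is screwed to a different height each time: its top at rest is 94 to 114 mm above the table, not reported; find it by touch or sight. Pushing it takes about 10 N at first, up to 14 N near the end of its stroke, then it meets a solid stop.
- chuck_mouth (a point): Centre of the pocket at the level of the chuck's top, 51 mm above the table; axes as press.
- plunger (a joint): Travel of the plunger, m: 0 at rest, grows straight downward, 0.025 at its solid stop. It springs back up when released; the mould it raised stays up.
- lift (a joint): Rise of the ejector pad under the mould, m: 0 at first, follows the plunger down-stroke about one to one (about 0.0245 when the plunger meets its stop), and stays up by friction.
- case: Closed plaster mould to eject: white block 100 x 60 x 40 mm (x, y, z), 0.2 to 0.3 kg; origin: centre of its underside. At first in the chuck's pocket (2 mm play all round, sides parallel to the stand's), top only 1 mm above the chuck's, too low to grip; ejected, it stands about 25 mm proud. Pinch it across its 60 mm width.
- case_low: Lower mould of the column, the same white block 100 x 60 x 40 mm, loose on the bat. Origin at the centre of its underside.
- case_mid: Upper mould of the column, the same block, loose on case_low; its top is 40 mm above its origin (95 mm above the table). The ejected mould goes on it, long sides along long sides (either way round).
- bat: Plywood bat 150 x 240 x 15 mm, fixed; the column stands near its y = -45 mm, the cup near its y = +80 mm. Origin at the centre of the underside.
- cup: Bisque-fired grey-brown cup, 54 mm in diameter, 60 mm high, standing on the bat. Origin at the centre of its foot.
- cutter: Brass tube cutter, 20 mm in diameter, 55 mm high, standing on the stand's base plate behind and outside the tower (near x = +52, y = +115 mm of the stand). Origin at the centre of its lower end.
Things that resemble listed ones, but are neither listed nor needed, are in the scene too. Leave any blue, orange or red look-alike of the case alone.

How it is judged:
On the way:
1. the plunger head is pressed down to its stop, raising the mould fully (value of joint plunger above 0.0238 m and value of joint lift above 0.0225 m), for 0.1 s.
At the end, for the whole second after the job is handed in: The ejected mould rests, released and still, flat on the upper mould of the column, centred on it within 7 mm and square to it within about 5 degrees; the two moulds below are still stacked and within 12 mm of where they were; the plunger has sprung back up (horizontal distance between case and case_mid below 0.007 m and angle between the x axis of case and the x axis of case_mid, either way round below 0.09 rad and z of case in the frame of case_mid between 0.037 and 0.043 m and angle between case's own z axis and vertical below 0.05 rad and horizontal distance between case_mid and case_low below 0.008 m and height (world z) of case_mid above 0.05 m and distance of each of case_low, case_mid from where it was at the start of the episode below 0.012 m and value of joint plunger below 0.004 m and linear speed of case below 0.01 m/s); the robot touches nothing.
It fails at once if the stand or its plunger is rammed: the robot presses on it with more than 40 N (contact force between the arm and press above 40 N).
It fails at once if the mould is dropped (falls free faster than 0.6 m/s, about 18 mm) (contact force between the fingers and case below 0.05 N and linear speed of case above 0.6 m/s).
It fails at once if the cup is moved more than 20 mm or tipped (distance of cup from where it was at the start of the episode above 0.02 m or angle between cup's own z axis and vertical above 0.5 rad).
It fails at once if the brass cutter is moved more than 20 mm or tipped (distance of cutter from where it was at the start of the episode above 0.02 m or angle between cutter's own z axis and vertical above 0.5 rad).
It also fails if it takes over 54 s, if anything falls off the work surface, if the arm or the gripper's body presses on something with over 40 N, if the wrist force passes 120 N, or if a joint passes its speed limit or range.

## Working session

There is one attempt and no reset: what is moved stays moved. The work goes in short steps, Python scripts to look and compute and a tool call to move; the robot and the scene stay as the last step left them, time stands still between calls to the robot, and variables do not carry over. Pictures are saved under pics/ and viewed, at most 10 in all, crops included, and the job is handed in when it is done.

Besides the shell and the picture viewer there is one more tool, called by a JSON object that holds its "op" and its "data". arm_command: Moves the arm, as the interface text tells. Scaled input: -1 to 1 covers 1 m each way for a shift and 2 rad each way for a turn. Its arguments: {"type":"object","properties":{"steps":{"type":"array","items":{"type":"array","items":{"type":"number"}}},"hand":{"type":"number"},"grip_force":{"type":"number"}},"required":["steps"]}

```bash
mkdir -p pics
cat > h.py <<'E'
import numpy as np,cv2
from plant import sense,snapshot,job_done
def cloud(s):
    K=s["camera_matrix"];d=s["depth"];v,u=np.mgrid[:d.shape[0],:d.shape[1]]
    c=np.stack([(u-K[0,2])/K[0,0]*d,(v-K[1,2])/K[1,1]*d,d,np.ones_like(d)],-1)
    return (c@np.linalg.inv(s["camera_from_world"]).T)[...,:3]
E
python3 - <<'E'
from h import *
for n in("side","top"):
    s=snapshot(n);cv2.imwrite(f"pics/{n}0.png",s["frame"][...,::-1]);np.savez(f"{n}0.npz",**s)
    print(n,s["camera_from_world"].round(3).tolist(),s["camera_matrix"].tolist())
s=sense();print(s["ee_pos"],s["ee_rot"],s["width"],s["time_s"])
E
```

```text
side [[0.977, -0.213, 0.021, -0.49], [-0.124, -0.645, -0.754, 0.043], [0.175, 0.734, -0.657, 1.29], [0.0, 0.0, 0.0, 1.0]] [[425.81130858711555, 0.0, 280.40473786768945], [0.0, 425.81130858711555, 212.24508696971017], [0.0, 0.0, 1.0]]
top [[-0.006, -1.0, -0.011, -0.093], [-0.981, 0.008, -0.195, 0.472], [0.195, 0.01, -0.981, 0.969], [0.0, 0.0, 0.0, 1.0]] [[411.4913599925353, 0.0, 275.9368941852516], [0.0, 411.4913599925353, 203.2262949024225], [0.0, 0.0, 1.0]]
[0.15677644 0.60450672 0.2409698 ] [[-9.67973204e-01  2.51053284e-01 -3.51944741e-04]
 [ 2.51053531e-01  9.67972214e-01 -1.38474524e-03]
 [-6.97211006e-06 -1.42875326e-03 -9.99998979e-01]] 0.9996880158688554 0.1
```

View pics/top0.png

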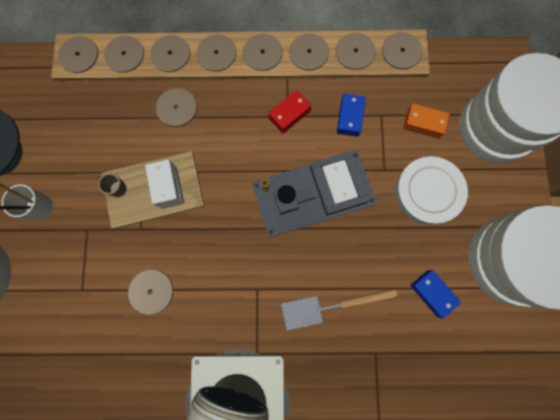

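View pics/side0.png

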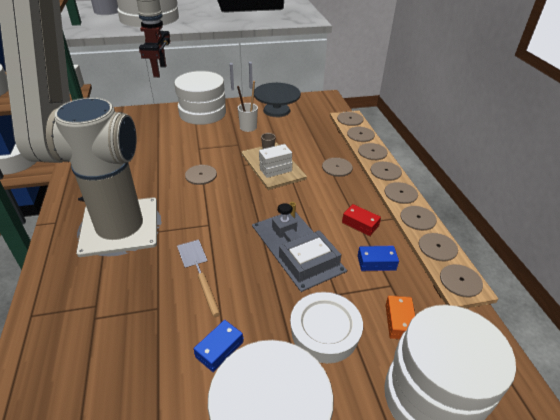

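The top view shows the stand at about (315,190): head (287,194), cutter (265,184), and the white mould in the chuck (340,182). The column top is at (161,183) and the cup at (112,184). There are also red, blue and orange look-alikes at (290,111), (351,114), (427,120) and (437,293). The only white block in a chuck is the one at (340,182), so that is the mould to eject.

Run:
```python
from h import *
s={k:np.load("top0.npz")[k] for k in("frame","depth","camera_matrix","camera_from_world")}
def rect(P,m,n):
    q=P[m];r=cv2.minAreaRect((q[:,:2]*1000).astype(np.float32));print(n,m.sum(),np.round(r[0],1),np.round(r[1],1),round(r[2],1),"z",np.percentile(q[:,2],[5,50,95]).round(4),"mean",q.mean(0).round(4))
for n in("top","side"):
    s=dict(np.load(n+"0.npz"));P=cloud(s);f=s["frame"].astype(int);v,u=np.mgrid[:420,:560]
    white=(f.min(-1)>130)&(np.ptp(f,axis=-1)<30)
    X,Y,Z=P[...,0],P[...,1],P[...,2]
    if n=="top": S=(u>250)&(u<380)&(v>148)&(v<238);C=(u>95)&(u<205)&(v>148)&(v<230)
    else: S=(u>250)&(u<345)&(v>195)&(v<285);C=(u>238)&(u<305)&(v>125)&(v<185)
    print(n)
    k=np.ones((3,3),np.uint8)
    cl=lambda m:cv2.morphologyEx(m.astype(np.uint8),cv2.MORPH_OPEN,k)>0
    rect(P,cl(S&white&(Z>.045)&(Z<.06)),"case")
    rect(P,cl(S&(Z>.044)&(Z<.06)),"chuck top+tower")
    rect(P,cl(S&(Z>.082)),"head")
    rect(P,cl(C&white&(Z>.088)),"mid")
    rect(P,cl(C&(Z>.07)&(Z<.082)),"cup")
    rect(P,cl(S&(Z>.003)&(Z<.014)&(np.ptp(f,axis=-1)<25)),"base")
    rect(P,cl(S&(np.ptp(f,axis=-1)>40)&(Z>.05)),"cutter")
s=dict(np.load("top0.npz"));cv2.imwrite("pics/crop.png",cv2.resize(s["frame"][140:240,90:390,::-1],None,fx=2.6,fy=2.6,interpolation=cv2.INTER_CUBIC))
```

```text
top
case 921 [ 525.7 -254.5] [101.1  61.2] 16.9 z [0.0502 0.0531 0.0563] mean [ 0.524  -0.2538  0.0531]
chuck top+tower 2506 [ 508.5 -201. ] [134.5 220.6] 16.8 z [0.0483 0.0522 0.0555] mean [ 0.5184 -0.2421  0.0521]
head 268 [ 481.9 -119.6] [40.1 41.3] 89.6 z [0.0963 0.0999 0.103 ] mean [ 0.4821 -0.1197  0.0997]
mid 1000 [399.7  71.7] [426.4  95. ] 42.1 z [0.0933 0.096  0.0989] mean [0.5156 0.1765 0.0998]
cup 12 [520.8 333.3] [8.4 3.5] 4.2 z [0.0715 0.0734 0.0793] mean [0.5206 0.3332 0.0746]
base 2908 [ 506.1 -192.3] [151.  290.8] 17.0 z [0.006  0.0091 0.0123] mean [ 0.4836 -0.154   0.0091]Traceback (most recent call last):
  File "<stdin>", line 20, in <module>
  File "<stdin>", line 4, in rect
    return _quantile_unchecked(
        a, q, axis, out, overwrite_input, method, keepdims, weights)
    return _ureduce(a,
                    func=_quantile_ureduce_func,
    ...<5 lines>...
                    overwrite_input=overwrite_input,
                    method=method)
    r = func(a, **kwargs)
    result = _quantile(arr,
                       quantiles=q,
    ...<2 lines>...
                       out=out,
                       weights=wgt)
    slices_having_nans = np.isnan(arr[-1, ...])
                                  ~~~^^^^^^^^^
IndexError: index -1 is out of bounds for axis 0 with size 0
```

Run:
```python
from h import *
def rect(P,m,n):
    if m.sum()<5: print(n,"none");return
    q=P[m];r=cv2.minAreaRect((q[:,:2]*1000).astype(np.float32));print(n,m.sum(),np.round(r[0],1),np.round(r[1],1),round(r[2],1),"z",np.percentile(q[:,2],[5,50,95]).round(4),"mean",q.mean(0).round(4))
k=np.ones((3,3),np.uint8)
cl=lambda m:cv2.morphologyEx(m.astype(np.uint8),cv2.MORPH_OPEN,k)>0
for n in("top","side"):
    s=dict(np.load(n+"0.npz"));P=cloud(s);f=s["frame"].astype(int)
    X,Y,Z=P[...,0],P[...,1],P[...,2]
    S=(np.hypot(X-.506,Y+.192)<.17);C=(np.hypot(X-.515,Y-.2)<.15)
    white=(f.min(-1)>110)&(np.ptp(f,axis=-1)<40)
    print(n)
    rect(P,cl(S&white&(Z>.047)&(Z<.06)),"case")
    rect(P,cl(S&(Z>.09)&(Z<.13)),"head")
    rect(P,cl(C&(Z>.089)&(Z<.102)),"mid")
    rect(P,cl(C&(Z>.066)&(Z<.085)&(Y>.22)),"cup")
    rect(P,cl(S&(Z>.006)&(Z<.014)),"base")
    rect(P,cl(S&(Z>.055)&(Z<.07)&(Y>-.11)),"cutter")
    if n=="top": cv2.imwrite("pics/crop.png",cv2.resize(s["frame"][140:240,90:390,::-1],None,fx=2.6,fy=2.6,interpolation=cv2.INTER_CUBIC))
```

```text
top
case 942 [ 524.6 -254.7] [99.8 62.2] 17.3 z [0.0502 0.0531 0.0563] mean [ 0.5233 -0.2534  0.0531]
head 268 [ 481.9 -119.6] [40.1 41.3] 89.6 z [0.0963 0.0999 0.103 ] mean [ 0.4821 -0.1197  0.0997]
mid 1039 [516.6 178.3] [100.2  60.6] 13.0 z [0.0929 0.0959 0.0989] mean [0.5156 0.1773 0.0959]
cup 79 [515.3 312.3] [52.7 40.9] 35.8 z [0.0665 0.074  0.0789] mean [0.5234 0.3175 0.0735]
base 2560 [ 505.4 -191.6] [150.1 290. ] 17.0 z [0.0066 0.0092 0.0123] mean [ 0.4829 -0.1505  0.0093]
cutter none
side
case 622 [ 507.4 -193.8] [103.7 188.9] 18.7 z [0.0491 0.0522 0.0553] mean [ 0.524  -0.2535  0.0522]
head 139 [ 484.7 -121.4] [41.8 42.6] 26.1 z [0.0933 0.0986 0.1021] mean [ 0.485  -0.1249  0.0982]
mid 313 [519.9 177.1] [102.7  63.8] 15.1 z [0.0912 0.0951 0.0982] mean [0.5183 0.1737 0.095 ]
cup 21 [525.1 331.9] [ 9.2 22.3] 80.2 z [0.0662 0.0723 0.076 ] mean [0.5252 0.3319 0.0716]
base 1045 [ 506.7 -193.3] [150.4 291.3] 16.7 z [0.0064 0.0087 0.0119] mean [ 0.4927 -0.2032  0.0088]
cutter 9 [523.1 -60.1] [7.1 6.3] 76.2 z [0.0569 0.0608 0.0628] mean [ 0.5231 -0.06    0.0599]
```

View pics/crop.png

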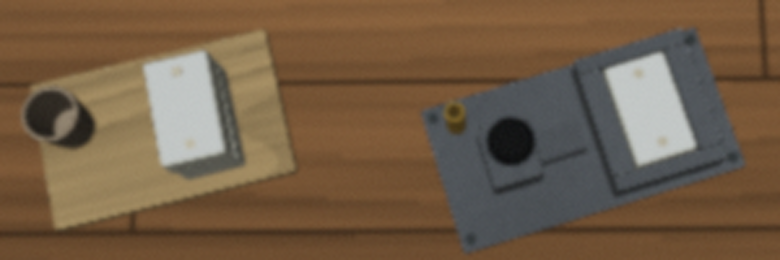

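The crop confirms it: the white block in the chuck pocket at (650,108), the column at (185,105), the cup at (52,115), the head at (510,140) and the cutter at (455,115). The stand measures centre (0.506,-0.192) and yaw 17°, and the sizes agree with those given. The head top is at about 0.099. I start moving with the fingers shutting, and turn toward the grasp yaw on the way.

{"op": "arm_command", "data": {"steps": [[-0.031, -0.039, 0, 0, 0, 0.074], [-0.062, -0.078, 0, 0, 0, 0.148], [-0.093, -0.117, 0, 0, 0, 0.222], [-0.124, -0.156, 0, 0, 0, 0.296], [-0.155, -0.195, 0, 0, 0, 0.37]], "hand": -1}}

```text
time_s: 0.6
ee_pos: [0.2581, 0.3753, 0.2414]
ee_rot: [[-0.541, 0.841, -0.0], [0.841, 0.541, -0.0], [-0.0, -0.0, -1.0]]
ft_force: [0.8, -0.9, 0.5]
width: 0.585
grip_force: 0.0
```

```bash
cat >> h.py <<'E'
import sys
from scipy.spatial.transform import Rotation as R
def go(x,y,z,yaw):  # tool y axis direction angle (deg); prints row (scaled)
    s=sense();a=np.radians(yaw);Y=np.array([np.cos(a),np.sin(a),0]);Z=np.array([0,0,-1.]);T=np.c_[np.cross(Y,Z),Y,Z]
    d=s["ee_rot"].T@(np.array([x,y,z])-s["ee_pos"]);w=R.from_matrix(s["ee_rot"].T@T).as_rotvec()/2
    print("t",round(s["time_s"],2),"pos",s["ee_pos"].round(4),"row",d.round(4),w.round(4),"F",s["ft_force"].round(2),"w",round(s["width"],3),"j6",s["joint_positions"][[0,5]].round(2))
if __name__=="__main__": go(*map(float,sys.argv[1:]))
E
python3 h.py .484 -.121 .135 -73
```

```text
t 0.6 pos [0.2581 0.3753 0.2414] row [-0.5396 -0.0785  0.1066] [-0.000e+00  3.000e-04  9.228e-01] F [ 0.77 -0.94  0.5 ] w 0.585 j6 [0.94 0.37]
```

{"op": "arm_command", "data": {"steps": [[-0.045, -0.006, 0, 0, 0, 0.074], [-0.09, -0.012, 0, 0, 0, 0.148], [-0.135, -0.019, 0, 0, 0, 0.222], [-0.18, -0.026, 0, 0, 0, 0.296], [-0.225, -0.032, 0, 0, 0, 0.37]]}}

```text
time_s: 1.1
ee_pos: [0.354, 0.1695, 0.2417]
ee_rot: [[0.168, 0.986, 0.0], [0.986, -0.168, -0.0], [-0.0, 0.0, -1.0]]
ft_force: [0.2, 1.0, 0.1]
width: 0.13
grip_force: 0.0
```

```bash
python3 h.py .484 -.121 .135 -73
```

```text
t 1.1 pos [0.354  0.1695 0.2417] row [-0.2645  0.1769  0.1067] [0.     0.     0.5527] F [0.25 0.99 0.1 ] w 0.13 j6 [0.42 0.58]
```

{"op": "arm_command", "data": {"steps": [[-0.033, 0.022, 0, 0, 0, 0.074], [-0.066, 0.044, 0, 0, 0, 0.148], [-0.1, 0.066, 0, 0, 0, 0.222], [-0.133, 0.088, 0, 0, 0, 0.296], [-0.166, 0.111, 0.02, 0, 0, 0.37]]}}

```text
time_s: 1.6
ee_pos: [0.4384, -0.0123, 0.2232]
ee_rot: [[0.789, 0.614, 0.005], [0.614, -0.789, -0.0], [0.004, 0.003, -1.0]]
ft_force: [0.5, 0.2, -0.2]
width: 0.005
grip_force: 0.0
```

```bash
python3 h.py .484 -.121 .135 -73
```

```text
t 1.6 pos [ 0.4384 -0.0123  0.2232] row [-0.0311  0.1135  0.0885] [ 0.0012 -0.0021  0.1823] F [ 0.48  0.19 -0.19] w 0.005 j6 [-0.06  0.85]
```

{"op": "arm_command", "data": {"steps": [[-0.01, 0.038, 0.02, 0, 0, 0.06], [-0.021, 0.076, 0.04, 0, 0, 0.12], [-0.031, 0.1135, 0.065, 0, 0, 0.182], [-0.031, 0.1135, 0.087, 0, 0, 0.182], [-0.031, 0.1135, 0.087, 0, 0, 0.182]]}}

```text
time_s: 2.1
ee_pos: [0.4804, -0.1193, 0.1319]
ee_rot: [[0.955, 0.297, -0.006], [0.297, -0.955, 0.002], [-0.005, -0.003, -1.0]]
ft_force: [-0.2, 0.5, 0.1]
width: 0.007
grip_force: 0.0
```

```bash
python3 h.py .484 -.121 .12 -73
```

```text
t 2.1 pos [ 0.4804 -0.1193  0.1319] row [0.003  0.0027 0.0119] [-0.0016  0.0025  0.0026] F [-0.22  0.54  0.12] w 0.007 j6 [-0.27  1.  ]
```

{"op": "arm_command", "data": {"steps": [[0.003, 0.002, 0.003, 0, 0, 0], [0.003, 0.002, 0.006, 0, 0, 0], [0.003, 0.002, 0.009, 0, 0, 0], [0.003, 0.002, 0.012, 0, 0, 0], [0.003, 0.002, 0.015, 0, 0, 0]]}}

```text
time_s: 2.6
ee_pos: [0.4861, -0.1196, 0.12]
ee_rot: [[0.954, 0.3, 0.001], [0.3, -0.954, -0.0], [0.001, 0.0, -1.0]]
ft_force: [0.9, -0.4, 0.2]
width: 0.005
grip_force: 0.0
```

```bash
python3 h.py .484 -.121 .115 -73
```

```text
t 2.6 pos [ 0.4861 -0.1196  0.12  ] row [-0.0024  0.0008  0.005 ] [ 0.0002 -0.0004  0.0039] F [ 0.9  -0.39  0.18] w 0.005 j6 [-0.26  1.  ]
```

{"op": "arm_command", "data": {"steps": [[-0.002, 0.001, 0.002, 0, 0, 0], [-0.002, 0.001, 0.004, 0, 0, 0], [-0.002, 0.001, 0.006, 0, 0, 0], [-0.002, 0.001, 0.008, 0, 0, 0], [-0.002, 0.001, 0.01, 0, 0, 0]]}}

```text
time_s: 3.1
ee_pos: [0.4852, -0.1211, 0.1106]
ee_rot: [[0.954, 0.299, 0.002], [0.299, -0.954, 0.0], [0.002, 0.0, -1.0]]
ft_force: [0.4, 3.7, 9.8]
width: 0.005
grip_force: 4.9
```

{"op": "arm_command", "data": {"steps": [[0, 0, 0.002, 0, 0, 0], [0, 0, 0.004, 0, 0, 0], [0, 0, 0.006, 0, 0, 0], [0, 0, 0.008, 0, 0, 0], [0, 0, 0.01, 0, 0, 0]]}}

```text
time_s: 3.6
ee_pos: [0.4853, -0.1211, 0.1007]
ee_rot: [[0.954, 0.299, 0.002], [0.299, -0.954, 0.0], [0.002, 0.0, -1.0]]
ft_force: [-0.7, 4.8, 11.3]
width: 0.001
grip_force: 5.3
```

{"op": "arm_command", "data": {"steps": [[0, 0, 0.001, 0, 0, 0], [0, 0, 0.002, 0, 0, 0], [0, 0, 0.003, 0, 0, 0], [0, 0, 0.004, 0, 0, 0], [0, 0, 0.005, 0, 0, 0]]}}

```text
time_s: 4.1
ee_pos: [0.4853, -0.1211, 0.0957]
ee_rot: [[0.954, 0.299, 0.002], [0.299, -0.954, 0.0], [0.002, 0.0, -1.0]]
ft_force: [-0.2, 5.5, 10.9]
width: 0.008
grip_force: 5.4
```

{"op": "arm_command", "data": {"steps": [[0, 0, 0.0005, 0, 0, 0], [0, 0, 0.001, 0, 0, 0], [0, 0, 0.0015, 0, 0, 0], [0, 0, 0.002, 0, 0, 0], [0, 0, 0.0025, 0, 0, 0]]}}

```text
time_s: 4.6
ee_pos: [0.4855, -0.1211, 0.0936]
ee_rot: [[0.954, 0.299, 0.003], [0.299, -0.954, 0.0], [0.003, 0.001, -1.0]]
ft_force: [-1.6, 5.6, 20.4]
width: 0.006
grip_force: 10.0
```

{"op": "arm_command", "data": {"steps": [[0, 0, 0.0001, 0, 0, 0], [0, 0, 0.0002, 0, 0, 0], [0, 0, 0.0002, 0, 0, 0]]}}

```text
time_s: 4.9
ee_pos: [0.4854, -0.1211, 0.0936]
ee_rot: [[0.954, 0.299, 0.003], [0.299, -0.954, 0.0], [0.003, 0.001, -1.0]]
ft_force: [-2.1, 6.1, 16.5]
width: 0.005
grip_force: 8.7
```

{"op": "arm_command", "data": {"steps": [[0, 0, 0.0004, 0, 0, 0], [0, 0, 0.0008, 0, 0, 0], [0, 0, 0.0008, 0, 0, 0]]}}

```text
time_s: 5.2
ee_pos: [0.4856, -0.1212, 0.0934]
ee_rot: [[0.954, 0.299, 0.003], [0.299, -0.954, 0.0], [0.003, 0.001, -1.0]]
ft_force: [-3.5, 5.7, 25.4]
width: 0.009
grip_force: 12.8
```

That is the solid stop (25 N with no further travel). I retreat slowly and open the fingers once clear.

{"op": "arm_command", "data": {"steps": [[0, 0, -0.006, 0, 0, 0], [0, 0, -0.015, 0, 0, 0], [0, 0, -0.03, 0, 0, 0], [0, 0, -0.06, 0, 0, 0], [0, 0, -0.1, 0, 0, 0]]}}

```text
time_s: 5.7
ee_pos: [0.4827, -0.1211, 0.1909]
ee_rot: [[0.954, 0.299, -0.004], [0.299, -0.954, 0.001], [-0.004, -0.002, -1.0]]
ft_force: [0.7, 0.2, -0.4]
width: 0.002
grip_force: 0.0
```

{"op": "arm_command", "data": {"steps": [[0, 0.03, 0, 0, 0, 0], [0, 0.07, 0, 0, 0, 0], [0, 0.11, 0, 0, 0, 0], [0, 0.14, 0, 0, 0, 0], [0, 0.14, 0, 0, 0, 0]], "hand": 1}}

```text
time_s: 6.2
ee_pos: [0.527, -0.2583, 0.1914]
ee_rot: [[0.955, 0.296, 0.001], [0.296, -0.955, -0.001], [0.001, 0.002, -1.0]]
ft_force: [-0.5, 1.0, 0.9]
width: 0.423
grip_force: 0.0
```

```bash
python3 h.py .525 -.2545 .12 -73
python3 - <<'E'
from h import *
k=np.ones((3,3),np.uint8)
for n in("top","side"):
    s=snapshot(n);np.savez(n+"1.npz",**s);cv2.imwrite(f"pics/{n}1.png",s["frame"][...,::-1]);P=cloud(s);X,Y,Z=P[...,0],P[...,1],P[...,2]
    S=np.hypot(X-.525,Y+.2545)<.075
    for nm,m in(("case",S&(Z>.066)&(Z<.086)),("head",(np.hypot(X-.484,Y+.121)<.03)&(Z>.085)&(Z<.12)),("mid",(np.hypot(X-.517,Y-.178)<.08)&(Z>.087)&(Z<.104))):
        m=cv2.morphologyEx(m.astype(np.uint8),cv2.MORPH_OPEN,k)>0
        if m.sum()<9: print(n,nm,"none");continue
        q=P[m];r=cv2.minAreaRect((q[:,:2]*1000).astype(np.float32));print(n,nm,m.sum(),np.round(r,1) if 0 else r,"z",np.median(q[:,2]),q.mean(0))
E
```

```text
t 6.2 pos [ 0.527  -0.2583  0.1914] row [-0.0008 -0.0043  0.0714] [ 0.0008 -0.0004  0.0022] F [-0.48  1.04  0.9 ] w 0.423 j6 [-0.48  0.79]
top case none
top head none
top mid 1039 ((516.8319702148438, 178.6642608642578), (100.13346862792969, 60.950035095214844), 12.605510711669922) z 0.09592587914986084 [0.51543985 0.17749877 0.09581888]
side case 671 ((526.29638671875, -254.83914184570312), (100.94601440429688, 62.155609130859375), 17.621028900146484) z 0.07737927274622403 [ 0.52551455 -0.25921678  0.07662246]
side head 137 ((485.89434814453125, -123.15444946289062), (42.482139587402344, 40.54497146606445), 78.50574493408203) z 0.09909697892614011 [ 0.48423711 -0.12526778  0.09835775]
side mid 332 ((520.2185668945312, 177.78074645996094), (103.58129119873047, 68.16825103759766), 17.06907081604004) z 0.09472176292389123 [0.51743207 0.17261629 0.09453562]
```

View pics/side1.png

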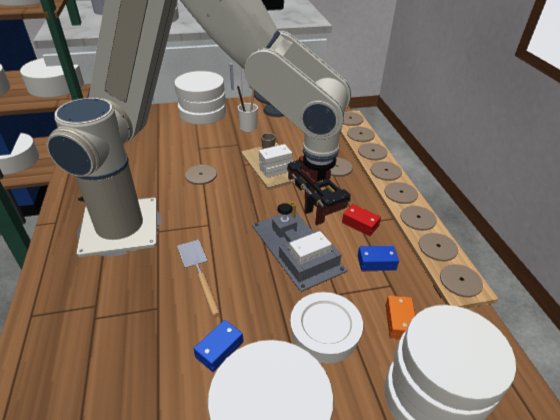

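The side view shows the mould proud of the chuck at (310,245), top z ≈ 0.0765, and the head is back up at 0.099.

{"op": "arm_command", "data": {"steps": [[-0.001, -0.004, 0.01, 0, 0, 0.002], [-0.001, -0.004, 0.03, 0, 0, 0.002], [-0.001, -0.004, 0.05, 0, 0, 0.002], [-0.001, -0.004, 0.07, 0, 0, 0.002], [-0.001, -0.004, 0.07, 0, 0, 0.002]]}}

```text
time_s: 6.8
ee_pos: [0.5215, -0.249, 0.1183]
ee_rot: [[0.955, 0.297, -0.006], [0.297, -0.955, 0.003], [-0.004, -0.004, -1.0]]
ft_force: [-0.5, 0.4, -0.5]
width: 0.967
grip_force: 0.0
```

```bash
python3 h.py .5255 -.2545 .0735 -73
```

```text
t 6.8 pos [ 0.5215 -0.249   0.1183] row [0.0024 0.0066 0.0447] [-0.0022  0.0022  0.0022] F [-0.51  0.37 -0.46] w 0.967 j6 [-0.47  0.8 ]
```

{"op": "arm_command", "data": {"steps": [[0.001, 0.003, 0.01, 0, 0, 0.001], [0.001, 0.003, 0.02, 0, 0, 0.001], [0.001, 0.003, 0.03, 0, 0, 0.001], [0.001, 0.003, 0.035, 0, 0, 0.001], [0.001, 0.003, 0.035, 0, 0, 0.001]]}}

```text
time_s: 7.3
ee_pos: [0.5253, -0.2538, 0.0853]
ee_rot: [[0.956, 0.293, -0.001], [0.293, -0.956, 0.001], [-0.001, -0.001, -1.0]]
ft_force: [0.3, 0.4, -0.4]
width: 0.995
grip_force: 0.0
```

```bash
python3 h.py .5255 -.2545 .0735 -73
```

```text
t 7.3 pos [ 0.5253 -0.2538  0.0853] row [-0.      0.0007  0.0118] [-0.0005  0.0005  0.0005] F [ 0.33  0.38 -0.45] w 0.995 j6 [-0.47  0.8 ]
```

{"op": "arm_command", "data": {"steps": [[0, 0.0005, 0.004, 0, 0, 0], [0, 0.0005, 0.008, 0, 0, 0], [0, 0.0005, 0.0115, 0, 0, 0], [0, 0.0005, 0.0115, 0, 0, 0], [0, 0.0005, 0.0115, 0, 0, 0]]}}

```text
time_s: 7.8
ee_pos: [0.526, -0.2545, 0.0746]
ee_rot: [[0.956, 0.293, -0.0], [0.293, -0.956, 0.0], [-0.0, -0.0, -1.0]]
ft_force: [0.7, -0.5, -0.0]
width: 1.001
grip_force: 0.0
```

{"op": "arm_command", "data": {"steps": [[0, 0, 0, 0, 0, 0], [0, 0, 0, 0, 0, 0], [0, 0, 0, 0, 0, 0], [0, 0, 0, 0, 0, 0], [0, 0, 0, 0, 0, 0]], "hand": -1, "grip_force": 25}}

```text
time_s: 8.3
ee_pos: [0.5259, -0.2544, 0.0748]
ee_rot: [[0.956, 0.293, -0.0], [0.293, -0.956, 0.0], [-0.0, -0.0, -1.0]]
ft_force: [0.5, 1.2, 0.9]
width: 0.682
grip_force: 25.0
```

{"op": "arm_command", "data": {"steps": [[0, 0, -0.005, 0, 0, 0], [0, 0, -0.012, 0, 0, 0], [0, 0, -0.022, 0, 0, 0], [0, 0, -0.04, 0, 0, 0], [0, 0, -0.065, 0, 0, 0]]}}

```text
time_s: 8.8
ee_pos: [0.5254, -0.2543, 0.1401]
ee_rot: [[0.956, 0.293, -0.002], [0.293, -0.956, 0.001], [-0.001, -0.001, -1.0]]
ft_force: [0.8, 0.5, -2.8]
width: 0.683
grip_force: 25.0
```

{"op": "arm_command", "data": {"steps": [[0, 0, -0.03, 0, 0, 0], [0, 0, -0.06, 0, 0, 0], [0, 0, -0.08, 0, 0, 0], [0, 0, -0.09, 0, 0, 0], [0, 0, -0.09, 0, 0, 0]]}}

```text
time_s: 9.3
ee_pos: [0.5267, -0.2549, 0.2315]
ee_rot: [[0.956, 0.293, 0.003], [0.293, -0.956, -0.001], [0.002, 0.002, -1.0]]
ft_force: [0.4, -0.0, -2.9]
width: 0.68
grip_force: 25.0
```

```bash
python3 h.py .517 .178 .22 -77
python3 - <<'E'
from h import *
from scipy.optimize import minimize
print(sense()["grip_force"])
k=np.ones((3,3),np.uint8)
# column: PCA/rect fits from stored views + held block
def fit(q,n):
    c=q[:,:2].mean(0)
    f=lambda p:0
    r=cv2.minAreaRect((q[:,:2]*1000).astype(np.float32))
    # robust box: match percentiles along axes for each yaw
    best=None
    for a in np.arange(5,26,.25):
        t=np.radians(a);A=np.array([[np.cos(t),np.sin(t)],[-np.sin(t),np.cos(t)]]);w=q[:,:2]@A.T
        lo,hi=np.percentile(w,1.5,0),np.percentile(w,98.5,0);s=np.prod(hi-lo)
        if best is None or s<best[0]: best=(s,a,((lo+hi)/2)@A,hi-lo)
    print(n,len(q),"rect",np.round(r[0],1),np.round(r[1],1),round(r[2],2),"pct",best[1],best[2].round(4),best[3].round(4))
for n in("top","side"):
  for i in(0,1):
    s=dict(np.load(f"{n}{i}.npz"));P=cloud(s);X,Y,Z=P[...,0],P[...,1],P[...,2]
    m=(np.hypot(X-.517,Y-.178)<.08)&(Z>.088)&(Z<.103);m=cv2.morphologyEx(m.astype(np.uint8),cv2.MORPH_OPEN,k)>0
    fit(P[m],f"{n}{i} mid")
s=snapshot("side");P=cloud(s);p=sense()["ee_pos"];X,Y,Z=P[...,0],P[...,1],P[...,2]
m=(np.hypot(X-p[0],Y-p[1])<.075)&(abs(Z-p[2]-.001)<.006);fit(P[m],"held top")
cv2.imwrite("pics/s2.png",s["frame"][...,::-1])
E
```

```text
t 9.3 pos [ 0.5267 -0.2549  0.2315] row [ 0.1177 -0.4167  0.0108] [ 0.0011 -0.0012  0.0354] F [ 0.36 -0.03 -2.93] w 0.68 j6 [-0.47  0.8 ]
24.999605119228363
top0 mid 1042 rect [516.6 178.3] [100.2  60.6] 13.02 pct 14.0 [0.5163 0.1778] [0.0967 0.0581]
top1 mid 1037 rect [516.8 178.7] [100.1  61. ] 12.61 pct 13.5 [0.5162 0.1778] [0.0965 0.0581]
side0 mid 321 rect [519.9 177.1] [102.7  63.8] 15.11 pct 13.5 [0.5183 0.1765] [0.0952 0.0595]
side1 mid 317 rect [520.2 177.8] [103.6  68.2] 17.07 pct 13.5 [0.5189 0.1763] [0.0973 0.0606]
held top 543 rect [ 521.8 -260.4] [96.7 79.8] 31.46 pct 22.5 [ 0.5242 -0.2611] [0.0922 0.0707]
```

View pics/s2.png

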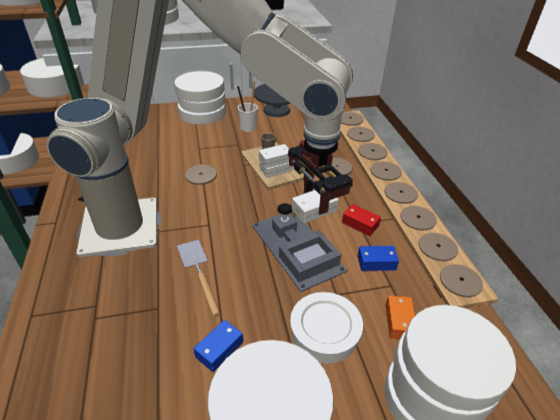

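The side view shows the mould held level at (315,205) above the empty chuck at (310,258), with the plunger up. Next is the carry to the column at (0.5173,0.1777), yaw ≈13.4°.

{"op": "arm_command", "data": {"steps": [[0.005, -0.018, 0, 0, 0, 0.001], [0.015, -0.054, 0, 0, 0, 0.005], [0.027, -0.094, 0, 0, 0, 0.01], [0.038, -0.134, 0, 0, 0, 0.015], [0.049, -0.174, 0, 0, 0, 0.02]]}}

```text
time_s: 9.85
ee_pos: [0.5206, -0.0723, 0.2281]
ee_rot: [[0.967, 0.254, -0.003], [0.254, -0.967, 0.0], [-0.003, -0.001, -1.0]]
ft_force: [-0.0, -0.4, -2.2]
width: 0.678
grip_force: 25.0
```

{"op": "arm_command", "data": {"steps": [[0.01, -0.038, 0, 0, 0, 0.003], [0.021, -0.078, 0, 0, 0, 0.006], [0.033, -0.118, 0, 0, 0, 0.009], [0.044, -0.158, 0, 0, 0, 0.012], [0.052, -0.188, 0, 0, 0, 0.012]]}}

```text
time_s: 10.35
ee_pos: [0.523, 0.1233, 0.2281]
ee_rot: [[0.973, 0.233, -0.003], [0.233, -0.973, -0.0], [-0.003, -0.0, -1.0]]
ft_force: [0.2, -0.1, -2.0]
width: 0.682
grip_force: 25.0
```

```bash
python3 h.py .5173 .1777 .16 -76.6
```

```text
t 10.35 pos [0.523  0.1233 0.2281] row [ 0.0072 -0.0542  0.0681] [-0.0001  0.0013  0.0004] F [ 0.24 -0.12 -2.02] w 0.682 j6 [0.21 1.55]
```

{"op": "arm_command", "data": {"steps": [[0.003, -0.02, 0, 0, 0, 0], [0.006, -0.045, 0.005, 0, 0, 0], [0.007, -0.053, 0.02, 0, 0, 0], [0.007, -0.053, 0.04, 0, 0, 0], [0.007, -0.053, 0.05, 0, 0, 0]]}}

```text
time_s: 10.85
ee_pos: [0.5168, 0.1743, 0.1768]
ee_rot: [[0.973, 0.232, -0.004], [0.232, -0.973, -0.001], [-0.005, 0.0, -1.0]]
ft_force: [-0.2, 0.8, -1.7]
width: 0.683
grip_force: 25.0
```

{"op": "arm_command", "data": {"steps": [[0, 0, 0.005, 0, 0, 0], [0, 0, 0.01, 0, 0, 0], [0, 0, 0.015, 0, 0, 0], [0, 0, 0.018, 0, 0, 0], [0, 0, 0.018, 0, 0, 0]]}}

```text
time_s: 11.35
ee_pos: [0.5187, 0.1742, 0.1616]
ee_rot: [[0.973, 0.231, -0.0], [0.231, -0.973, -0.0], [-0.0, 0.0, -1.0]]
ft_force: [-0.6, 0.5, -2.3]
width: 0.678
grip_force: 25.0
```

```bash
python3 h.py .5173 .1777 .135 -76.6;python3 - <<'E'
from h import *
s=snapshot("side");cv2.imwrite("pics/s3.png",cv2.resize(s["frame"][110:210,220:340,::-1],None,fx=5,fy=5,interpolation=cv2.INTER_CUBIC))
E
```

```text
t 11.35 pos [0.5187 0.1742 0.1616] row [-0.0005 -0.0037  0.0266] [ 0.      0.     -0.0002] F [-0.61  0.53 -2.31] w 0.678 j6 [0.3  1.64]
```

View pics/s3.png

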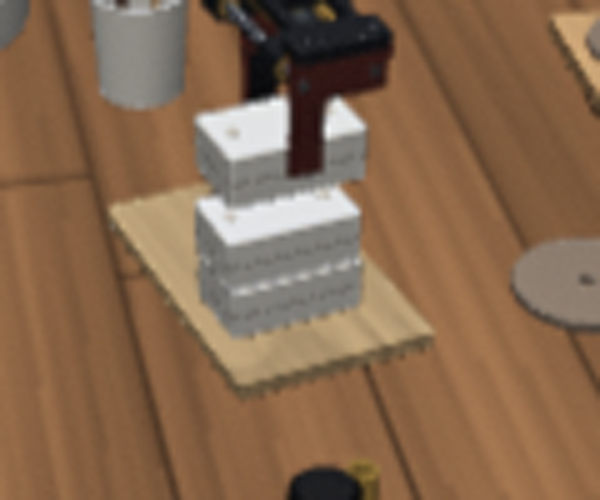

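The crop shows the held mould over the column, square to it, corners nearly above corners ((235,185) over (235,225)). A 3.7 mm correction remains in y. I make it while descending.

{"op": "arm_command", "data": {"steps": [[-0.0005, -0.002, 0.002, 0, 0, 0], [-0.0005, -0.0035, 0.006, 0, 0, 0], [-0.0005, -0.0035, 0.012, 0, 0, 0], [-0.0005, -0.0035, 0.018, 0, 0, 0], [-0.0005, -0.0035, 0.022, 0, 0, 0]]}}

```text
time_s: 11.9
ee_pos: [0.517, 0.1776, 0.1388]
ee_rot: [[0.973, 0.232, -0.001], [0.232, -0.973, -0.0], [-0.001, 0.0, -1.0]]
ft_force: [0.1, 0.3, -2.5]
width: 0.681
grip_force: 25.0
```

{"op": "arm_command", "data": {"steps": [[0, 0, 0, 0, 0, 0], [0, 0, 0, 0, 0, 0], [0, 0, 0, 0, 0, 0]]}}

```text
time_s: 12.2
ee_pos: [0.5176, 0.1777, 0.1398]
ee_rot: [[0.973, 0.232, 0.0], [0.232, -0.973, 0.0], [0.0, -0.0, -1.0]]
ft_force: [0.6, 0.1, -2.5]
width: 0.68
grip_force: 25.0
```

```bash
python3 h.py .5173 .1777 .133 -76.6
```

```text
t 12.2 pos [0.5176 0.1777 0.1398] row [-0.0003 -0.0001  0.0068] [-0.     -0.0001 -0.0001] F [ 0.56  0.1  -2.5 ] w 0.68 j6 [0.31 1.65]
```

{"op": "arm_command", "data": {"steps": [[0, 0, 0.001, 0, 0, 0], [0, 0, 0.002, 0, 0, 0], [0, 0, 0.003, 0, 0, 0], [0, 0, 0.004, 0, 0, 0], [0, 0, 0.005, 0, 0, 0]]}}

```text
time_s: 12.7
ee_pos: [0.5174, 0.1777, 0.1346]
ee_rot: [[0.973, 0.232, 0.0], [0.232, -0.973, -0.0], [0.0, 0.0, -1.0]]
ft_force: [0.2, 0.9, -1.8]
width: 0.68
grip_force: 25.0
```

{"op": "arm_command", "data": {"steps": [[0, 0, 0.0003, 0, 0, 0], [0, 0, 0.0006, 0, 0, 0], [0, 0, 0.0009, 0, 0, 0]]}}

```text
time_s: 13.0
ee_pos: [0.5174, 0.1777, 0.1338]
ee_rot: [[0.973, 0.232, 0.0], [0.232, -0.973, -0.0], [0.0, 0.0, -1.0]]
ft_force: [0.4, 0.5, -2.4]
width: 0.681
grip_force: 25.0
```

{"op": "arm_command", "data": {"steps": [[0, 0, 0.0003, 0, 0, 0], [0, 0, 0.0006, 0, 0, 0], [0, 0, 0.0009, 0, 0, 0]]}}

```text
time_s: 13.3
ee_pos: [0.5174, 0.1777, 0.1329]
ee_rot: [[0.973, 0.232, 0.0], [0.232, -0.973, -0.0], [0.0, 0.0, -1.0]]
ft_force: [-0.0, -0.3, -2.1]
width: 0.679
grip_force: 25.0
```

{"op": "arm_command", "data": {"steps": [[0, 0, 0.0003, 0, 0, 0], [0, 0, 0.0006, 0, 0, 0], [0, 0, 0.0009, 0, 0, 0]]}}

```text
time_s: 13.6
ee_pos: [0.5174, 0.1777, 0.1327]
ee_rot: [[0.973, 0.232, 0.0], [0.232, -0.973, 0.0], [0.0, 0.0, -1.0]]
ft_force: [-4.0, -1.9, 9.9]
width: 0.68
grip_force: 25.0
```

Contact. I back off slightly, then release.

{"op": "arm_command", "data": {"steps": [[0, 0, -0.0004, 0, 0, 0], [0, 0, -0.0004, 0, 0, 0]], "grip_force": 5}}

```text
time_s: 13.8
ee_pos: [0.5175, 0.1777, 0.1326]
ee_rot: [[0.973, 0.232, 0.0], [0.232, -0.973, 0.0], [0.0, -0.0, -1.0]]
ft_force: [-1.0, -1.1, 3.2]
width: 0.679
grip_force: 5.0
```

{"op": "arm_command", "data": {"steps": [[0, 0, 0, 0, 0, 0], [0, 0, 0, 0, 0, 0], [0, 0, 0, 0, 0, 0], [0, 0, 0, 0, 0, 0], [0, 0, 0, 0, 0, 0]], "hand": 1}}

```text
time_s: 14.3
ee_pos: [0.5174, 0.1777, 0.1323]
ee_rot: [[0.973, 0.232, -0.0], [0.232, -0.973, -0.0], [-0.0, 0.0, -1.0]]
ft_force: [-0.4, 0.3, 0.1]
width: 0.998
grip_force: 0.0
```

{"op": "arm_command", "data": {"steps": [[0, 0, -0.005, 0, 0, 0], [0, 0, -0.015, 0, 0, 0], [0, 0, -0.035, 0, 0, 0], [0, 0, -0.07, 0, 0, 0], [0, 0, -0.1, 0, 0, 0]]}}

```text
time_s: 14.8
ee_pos: [0.5174, 0.1777, 0.2345]
ee_rot: [[0.973, 0.232, 0.001], [0.232, -0.973, 0.0], [0.001, -0.0, -1.0]]
ft_force: [0.2, 0.0, 1.5]
width: 0.999
grip_force: 0.0
```

{"op": "arm_command", "data": {"steps": [[-0.04, 0, 0, 0, 0, 0], [-0.08, 0, 0, 0, 0, 0], [-0.12, 0, 0, 0, 0, 0], [-0.15, 0, 0, 0, 0, 0], [-0.15, 0, 0, 0, 0, 0]]}}

```text
time_s: 15.3
ee_pos: [0.3679, 0.1419, 0.2327]
ee_rot: [[0.973, 0.232, -0.002], [0.232, -0.973, -0.001], [-0.002, 0.0, -1.0]]
ft_force: [0.4, -0.8, 0.1]
width: 1.0
grip_force: 0.0
```

Run:
```python
from h import *
s=snapshot("side");P=cloud(s);X,Y,Z=P[...,0],P[...,1],P[...,2]
m=(np.hypot(X-.517,Y-.178)<.08)&(Z>.127)&(Z<.143);m=cv2.morphologyEx(m.astype(np.uint8),cv2.MORPH_OPEN,np.ones((3,3),np.uint8))>0
q=P[m];print(cv2.minAreaRect((q[:,:2]*1000).astype(np.float32)),np.median(q[:,2]))
cv2.imwrite("pics/s4.png",cv2.resize(s["frame"][110:230,220:340,::-1],None,fx=5,fy=5,interpolation=cv2.INTER_CUBIC))
```

```text
((518.6854248046875, 175.01173400878906), (100.78889465332031, 66.348388671875), 13.522896766662598) 0.13493786300144472
```

View pics/s4.png

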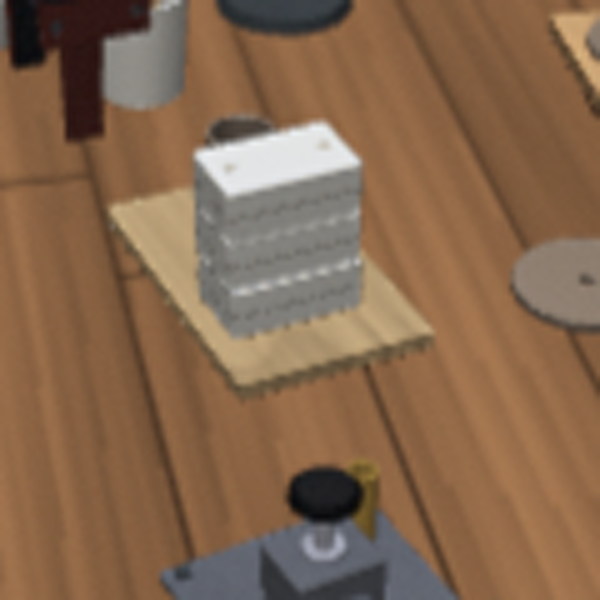

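The crop shows three moulds flush and square (top at (278,158)), the cup standing behind at (240,130), the plunger up at (325,490) and the cutter upright at (365,500). I let the arm settle, then hand in.

{"op": "arm_command", "data": {"steps": [[0, 0, 0, 0, 0, 0], [0, 0, 0, 0, 0, 0], [0, 0, 0, 0, 0, 0]]}}

```text
time_s: 15.65
ee_pos: [0.3724, 0.1432, 0.2325]
ee_rot: [[0.973, 0.232, 0.0], [0.232, -0.973, 0.0], [0.0, -0.0, -1.0]]
ft_force: [-0.5, -0.5, 0.5]
width: 0.996
grip_force: 0.0
```

```bash
python3 -c "
from plant import job_done
print(job_done())"
```

```text
the job is handed in; nothing more can be done
None
```

I pressed the plunger to its stop (about 25 N at most) and set the ejected mould on the column, which looks flush and square in the last picture with the plunger back up and the cup and cutter standing; the job is handed in at about 16 s, but no verdict came back.

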